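# Touch off a clamped tube rack, then seat the setting pin in its bore

## Task

The white tube rack is clamped on its metal plate slightly out of place: locate it with the blue-handled setting pin. Take the pin out of its stand, press its steel shank gently against each of the three blue-striped places on the rack's sides and hold each for half a second - first the left stripe on the long front face (the face towards the robot), then the right stripe on that face, then the stripe on the left end face (left as the robot sees it) - and then push the pin fully home, upright, into the rack's open bore (ringed in black) with the gripper and let go. Never press hard on the rack (stay below 25 N) and leave the other things where they are.

Things in the scene. Friction and masses are not known exactly. Their poses are not given: they have to be found in the camera images.
- tray: fixed aluminium plate 170 (x) x 280 (y) x 8 mm flat on the table; origin: centre of its underside, z up, -x its front (towards the robot), +y its left. It carries the rigid white rack 120 (x) x 220 (y) x 52 mm, top at z = 60 mm, clamped out of place: its centre is up to 8 mm off the plate's centre in plate x and in plate y, and it is turned up to 0.05 rad. The rack's own pose is not measured
- rack_nominal (a point): point on the plate where the middle of the rack's top (z = 60 mm) would be if not out of place; axes of the plate. Rack in its own axes from its middle: front face at x = -60 mm, left end face at y = +110 mm, open bore at x = -25, y = -45 mm. Six capped tubes fixed in the rack stand up to 44 mm above its top, in a row at x = +43 mm
- left_nominal (a point): where the left blue stripe of the front face would be (rack axes x = -60, y = +80 mm, mid-height, z = 34 mm) if the rack were not out of place. Every stripe is 24 mm wide, runs the full height of its face and shows on the top edge too. A touch counts on or near the stripe when the pin's tip is 10 to 52 mm above the plate's origin
- right_nominal (a point): the same for the right blue stripe of the front face (rack axes x = -60, y = -80 mm, z = 34 mm), if the rack were not out of place
- end_nominal (a point): the same for the blue stripe of the left end face (rack axes x = 0, y = +110 mm, z = 34 mm), if the rack were not out of place
- bore_nominal (a point): where the middle of the mouth of the open bore would be (rack axes x = -25, y = -45 mm, at the rack's top, z = 60 mm) if the rack were not out of place. The bore is ringed in black, vertical, 13.6 mm across with a 2 mm lead-in chamfer, 44 mm or more deep
- pin: loose setting pin, about 140 g, 92 mm long, upright in one of the stand's holes: steel shank 12 mm across, 44 mm long, its lowest 4 mm tapering to 6 mm; above it a collar 28 mm across, 4 mm high (the stop); then a BLUE square handle 20 x 20 mm, 44 mm high (z = 48 to 92 mm). Origin: centre of the tip (lowest end); z along the pin to the handle, x and y square to the handle's sides
- stand: fixed grey block, 60 (x) x 150 (y) x 50 mm high, origin at the centre of its underside; vertical holes 15 mm across, at y = +40 and -40 mm, for the blue pin and the grey spare, whose collars rest on the block's top so that the tips are 6 mm above the table.
- seat (a joint): small brass contact at the bottom of the rack's bore: 0 when up, grows as it is pushed down; a pin fully home (collar on the rack's top) presses it to 0.004 m; its stop is at 0.0055 m. Its weak spring (0.3 to 0.6 N) is lighter than the pin's weight.
- spare: spare setting pin, the same as the blue one but with a GREY handle; origin at its tip; leave it in the stand
- foam_rack: loose white block 100 x 240 mm, 35 mm high, with capped tubes up to 100 mm high; bystander; origin at the centre of its underside
- red_carrier: loose red tube carrier 70 x 140 mm, with tubes up to 92 mm high; bystander; origin at the centre of its underside
- bottle: loose white bottle 60 mm across, 150 mm high; bystander; origin at the centre of its underside
- cap_dish: loose clear dish 90 x 120 x 25 mm with tube caps; bystander; origin at the centre of its underside
- mug_pot: loose grey pot 72 mm across, 90 mm high, with pens up to 135 mm; bystander; origin at the centre of its underside
Things that resemble listed ones, but are neither listed nor needed, are in the scene too. What is shaped like the pin but brown or red is not meant.

How it is judged (in metres and radians):
On the way, in this order (a step that is already met when the one before it is completed fails the run):
1. the pin's shank is pressed on the left stripe of the rack's front face (over 1 N) for 0.3 s (contact force between pin and tray above 1 N and x of pin in the frame of tray between -0.086 and -0.048 m and y of pin in the frame of tray between 0.05 and 0.108 m and z of pin in the frame of tray between 0.01 and 0.052 m), for 0.3 s.
2. then on the right stripe of the front face for 0.3 s (contact force between pin and tray above 1 N and x of pin in the frame of tray between -0.086 and -0.048 m and y of pin in the frame of tray between -0.108 and -0.05 m and z of pin in the frame of tray between 0.01 and 0.052 m), for 0.3 s.
3. then on the stripe of the left end face for 0.3 s (contact force between pin and tray above 1 N and x of pin in the frame of tray between -0.026 and 0.026 m and y of pin in the frame of tray between 0.102 and 0.132 m and z of pin in the frame of tray between 0.01 and 0.052 m), for 0.3 s.
4. the pin is pushed home in the bore (contact down more than 2.5 mm) while the gripper still holds it (value of joint seat above 0.0025 m and contact force between the fingers and pin above 0.5 N), for 0.1 s.
At the end, for the whole second after the job is handed in: The pin stands upright (within 0.1 rad) and at rest in the rack's bore, home to within 1.5 mm (contact pressed more than 2.5 mm), released by the gripper; the spare and the bystanders are within 20 mm of where they started (value of joint seat above 0.0025 m and angle between pin's own z axis and vertical below 0.1 rad and linear speed of pin below 0.01 m/s and contact force between the fingers and pin below 0.05 N and distance of each of spare, foam_rack, red_carrier, bottle, cap_dish, mug_pot from where it was at the start of the episode below 0.02 m); the robot touches nothing.
It fails at once if the pin is pressed on the rack or plate with more than 25 N (contact force between pin and tray above 25 N).
It fails at once if the gripper or arm bumps the rack or plate with more than 25 N (contact force between any of the fingers, the arm and tray above 25 N).
It fails at once if the spare pin or a bystander is moved more than 20 mm (distance of any of spare, foam_rack, red_carrier, bottle, cap_dish, mug_pot from where it was at the start of the episode above 0.02 m).
It also fails if it takes over 70 s, if anything falls off the work surface, if the arm or the gripper's body presses on something with over 40 N, if the wrist force passes 120 N, or if a joint passes its speed limit or range.

## Robot

A 6-joint arm with a two-finger parallel gripper is mounted at the origin on the work surface. World frame = base frame: x ahead of the robot, y to its left, z up, the work surface at z = 0. Lengths are in mm, angles in rad, forces in N, time in s.
With the tool pointing down it reaches from about 275 to 1000 mm from the base axis. Payload 8.4 kg.
Tool frame: the origin (TCP) lies midway between the tips of the shut fingers; the grasp point (between the pads) lies 19 mm behind it; z points along the fingers, y is the direction in which the jaws open and shut (so a half turn about z gives the same grasp; the last joint's range is limited). The gripper opens to 85 mm and grips with 20 to 120 N. Pads are 22 mm wide; open, the fingers measure 114 mm over their backs; the gripper's body (76 mm by 85 mm) begins 54 mm behind the grasp point. The pads swing forward as they close: fully open they stand 13 mm farther back than shut.
Start: joints at [1.307, 0.353, 1.633, -0, 1.155, -0.002], TCP at [161.761, 603.706, 231.281] pointing down, gripper open.
Joint ranges: [-2.63, 2.63], [-0.92, 2.1], [0.06, 2.66], [-1.3, 4.44], [0, 2.69], [-3.02, 3.02]. Speed limits (rad/s): [2.22, 2.22, 2.79, 3.14, 3.14, 3.14].

## Interface

Orientations are given as [roll, pitch, yaw] about the fixed x, y, z axes, in that order (R = Rz(yaw) Ry(pitch) Rx(roll)).
In Python, from rig import r gives the robot as it stands. The module is installed in compiled form; this text tells all that it offers.
- The arm moves only by the tool drive_tool, never from a script. Its argument "moves" is a list of rows, each a list of 3 entries, a list of its own where there are three numbers: the closure, from 0 (fully open) to 1 (shut), then the shift along the tool's x, y, z in cm, then the turn about the tool's z in degrees. In form: [[claw, [dx, dy, dz], roll], ...]. A call has 1 to 12 rows; each row is the pose to reach, as a shift and turn from the pose measured when the call began, along the tool's axes at that moment; what a row does not reach only later rows make up. A row lasts 1/8 s, in which the tool goes at most 62.5 mm and 10.7 degrees, less where a joint would pass 70% of its speed; a pose out of reach is approached as far as the arm can. A call with a gripper value outside its range is refused whole. The fingers move at their own pace and stop on an object; "grip_force" is the grip in N (left out, the last holds). Time passes only in rows, so rows that repeat a pose let the fingers close. It gives the time, the measured TCP pose, the force and the opening at its end, in the units of the state.
- r.sense(): the state, without advancing time (a new reading comes with each control period).
- r.grab_frame(name): name is "scene" or "top" or "wrist"; returns a dict with "color" (384x512x3 uint8, red, green, blue), "fx", "fy", "cx", "cy" (pixels), "pose" (4x4, takes a point from camera to world coordinates); the wrist camera has in their place "hand_eye" (4x4, takes a point from camera to tool coordinates, whose origin is the TCP and whose axes are the flange's). Camera axes: x right, y up, looking along -z (the intrinsics and any distortion apply to the point x, -y, -z); pixel columns grow to the right and rows downward; lengths in mm; the calibration is good to about 2 mm. A picture is of the moment at which its call begins: read the wrist's pose just before it. There is no depth.
- r.sign_off(): hands the job in, once; it reports no verdict.
Trained networks look in the newest picture that a camera, given by its name, has taken for a name from the list of things; names that differ only in an ending like _2 or _b are one class to them, and where a whole thing is asked for, a point or a joint stands for the part that bears it (a point fixed in the world has none). Each returns a list of dicts, best first, with "score" (0 to 1); they miss things now and then, are a little off and sometimes report something else, mostly with a low value. They report only what shows in the picture. A call takes as long as a camera call. They do not tell look-alikes from the thing itself.
- r.outline_of(thing, camera): "mask" (384x512 bool, what is visible of it) and "at" ([column, row] in pixels, amid what is visible of it).
- r.spot_point(thing, camera): "at" ([column, row] in pixels: a listed point, or the origin of a listed thing).
The state is a dict: "clock": time; "qpos": joint angles; "qvel": joint speeds; "joint_efforts": joint torques, N m; "eef_pos": TCP position; "tcp_rot": TCP orientation; "contact_force": force on the tool from outside, world axes, zero at the start; "wrist_torque": the same for the moment, N m; "opening": opening from 0.0 (shut) to 1.0 (fully open).
Only numpy, scipy, OpenCV 4.12 (cv2) and the standard library are available. Lean on these libraries where they do the work, as an engineer would, in place of code of your own. Each camera call takes 0.05 s, during which the arm holds its last target.

## Working session

There is one attempt and no reset: what is moved stays moved. The work goes in short steps, Python scripts to look and compute and a tool call to move; the robot and the scene stay as the last step left them, time stands still between calls to the robot, and variables do not carry over. Pictures are saved under pics/ and viewed, and the job is handed in when it is done.

Besides the shell and the picture viewer there is one more tool, called after ">>>" as name(argument=value, ...), one argument or row to a line, values as JSON. drive_tool: Moves the arm, as the interface text tells. Its arguments: {"type":"object","properties":{"moves":{"type":"array"},"grip_force":{"type":"number"}},"required":["moves"]}

```bash
mkdir -p pics
cat > h.py <<'E'
import numpy as np, cv2
from rig import r
def save(f,name,crop=None,k=1):
    im=f["color"][:,:,::-1].copy()
    if crop: a,b,c,d=crop; im=im[b:d,a:c]
    if k!=1: im=cv2.resize(im,None,fx=k,fy=k,interpolation=cv2.INTER_CUBIC)
    cv2.imwrite("pics/"+name,im)
E
python3 - <<'E'
from h import *
s=r.sense(); print(s)
for n in("scene","top","wrist"):
    f=r.grab_frame(n); save(f,n+"1.png",k=1.5)
    print(n,{k:v for k,v in f.items() if k!="color"})
    if n!="wrist":
        for t in("tray","rack_nominal","left_nominal","right_nominal","end_nominal","bore_nominal","pin","stand","spare"):
            print(t,[(np.round(d["at"],1).tolist(),round(d["score"],2)) for d in r.spot_point(t,n)][:4])
E
```

```text
{'clock': 0.0, 'qpos': array([ 1.30663164e+00,  3.53648305e-01,  1.63417457e+00,  1.24867512e-05,
        1.15516933e+00, -2.36414822e-03]), 'qvel': array([-0.00112301,  0.00035965, -0.00016425,  0.00055339,  0.001241  ,
        0.00097687]), 'joint_efforts': array([ 4.57963670e-04, -6.05269003e+01, -3.42060006e+01,  8.09557878e-05,
        9.53429437e-03,  2.13572571e-05]), 'eef_pos': array([161.6092833 , 603.23746558, 230.54427337]), 'tcp_rot': array([-3.14019314e+00, -1.47253042e-05,  2.87978706e+00]), 'contact_force': array([ 0.27730245, -0.85393496, -0.50971377]), 'wrist_torque': array([-0.00358928,  0.01715226, -0.01394741]), 'opening': 0.9971595863951009}
scene {'fx': 458.43638927625955, 'fy': 458.43638927625955, 'cx': 250.7658031315578, 'cy': 190.90307265455652, 'pose': array([[-4.23700206e-01, -6.47691837e-01,  6.33224620e-01,
         1.42881362e+03],
       [ 9.05744471e-01, -3.10858091e-01,  2.88087142e-01,
         3.86926000e+02],
       [ 1.02513068e-02,  6.95602280e-01,  7.18353937e-01,
         1.02081084e+03],
       [ 0.00000000e+00,  0.00000000e+00,  0.00000000e+0
[... 1109 characters left out ...]

end_nominal []
bore_nominal [([239.2, 198.8], 0.6)]
pin [([392.9, 224.3], 0.62), ([370.5, 243.0], 0.44), ([367.5, 219.0], 0.42), ([386.0, 202.9], 0.4)]
stand [([352.4, 215.9], 0.86), ([251.4, 210.5], 0.21)]
spare [([345.6, 212.9], 0.49)]
wrist {'fx': 339.5390749683338, 'fy': 339.5390749683338, 'cx': 259.05094564349207, 'cy': 195.2583614049988, 'hand_eye': array([[-1.36001556e-03,  9.66002764e-01,  2.58528160e-01,
         6.53049041e+01],
       [ 9.99998352e-01,  1.00278299e-03,  1.51365396e-03,
        -5.83379962e-01],
       [ 1.20294627e-03,  2.58529792e-01, -9.66002536e-01,
        -1.41919639e+02],
       [ 0.00000000e+00,  0.00000000e+00,  0.00000000e+00,
         1.00000000e+00]])}
```

View pics/scene1.png

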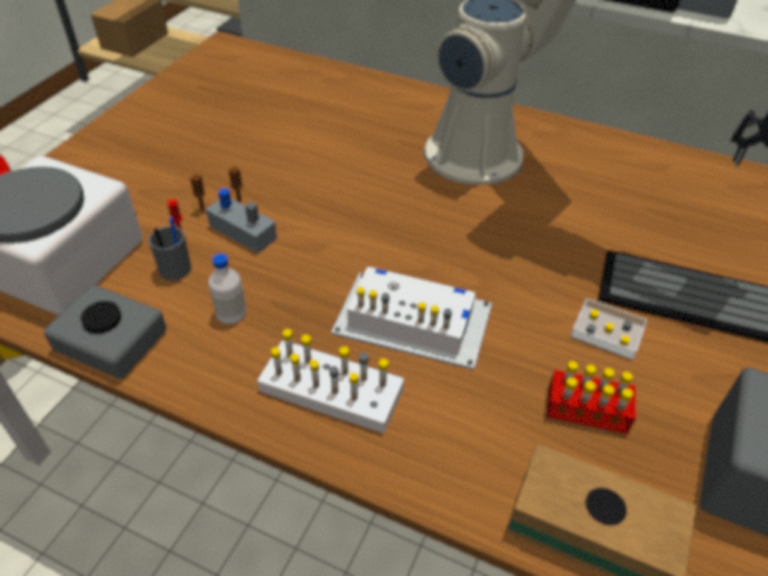

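View pics/top1.png

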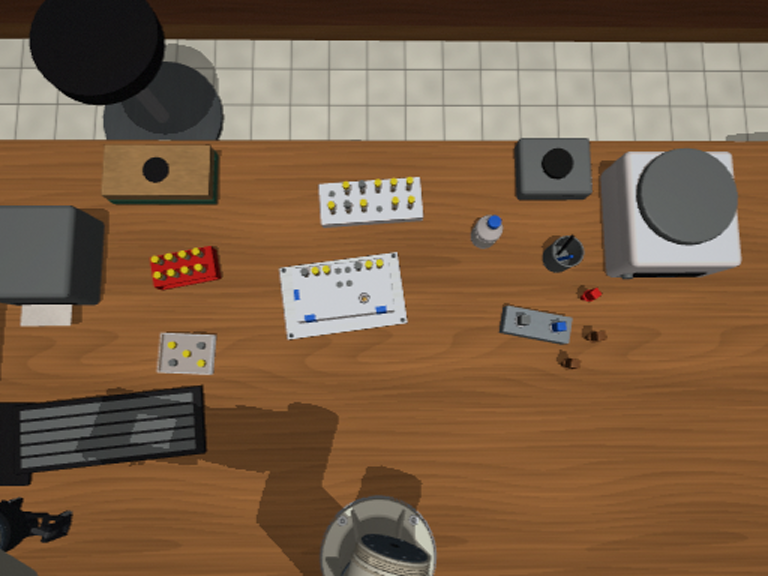

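View pics/wrist1.png

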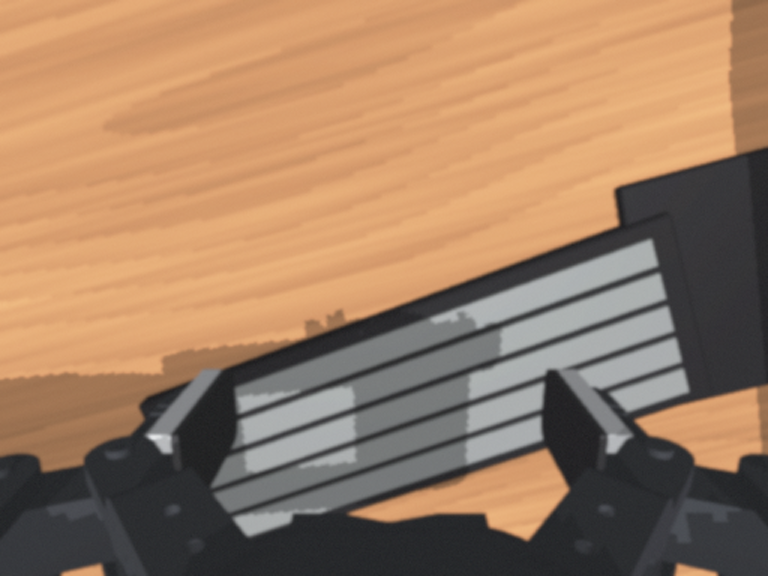

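The blue-handled pin is at top px (372,217), in the stand beside the grey spare. The brown and red pins at (380,241), (397,224) and (395,196) are decoys. The rack's blue stripes and bore ring are visible in the top view. Next I'll measure the stand, the plate and the blue marks.

```bash
cat >> h.py <<'E'
def ray(f,uv,T=None):
    T=f["pose"] if T is None else T
    u,v=uv; d=np.array([(u-f["cx"])/f["fx"],-(v-f["cy"])/f["fy"],-1.]); return T[:3,3],T[:3,:3]@d
def toplane(f,uv,z,T=None):
    o,d=ray(f,uv,T); return o+d*(z-o[2])/d[2]
def proj(f,p,T=None):
    T=f["pose"] if T is None else T
    c=T[:3,:3].T@(np.asarray(p,float)-T[:3,3]); return np.array([f["cx"]+f["fx"]*c[0]/-c[2], f["cy"]-f["fy"]*c[1]/-c[2]])
def Rrpy(a):
    from scipy.spatial.transform import Rotation as R
    return R.from_euler("xyz",a).as_matrix()
def tcpT(s):
    T=np.eye(4);T[:3,:3]=Rrpy(s["tcp_rot"]);T[:3,3]=s["eef_pos"];return T
def blue(f):
    h=cv2.cvtColor(f["color"],cv2.COLOR_RGB2HSV)
    m=cv2.inRange(h,(100,130,60),(130,255,255))
    n,l,st,ce=cv2.connectedComponentsWithStats(m)
    return [(ce[i].round(1).tolist(),int(st[i,4]),st[i,:4].tolist()) for i in range(1,n) if st[i,4]>3]
E
python3 - <<'E'
from h import *
f=r.grab_frame("top")
for b in blue(f): print(b, toplane(f,b[0],60).round(1), toplane(f,b[0],98).round(1))
for t in("stand","spare","pin","tray"):
    for d in r.outline_of(t,"top")[:3]:
        m=d["mask"].astype(np.uint8); c=cv2.findContours(m,0,2)[0]; c=max(c,key=cv2.contourArea)
        rc=cv2.minAreaRect(c); bx=cv2.boxPoints(rc); z={"stand":50,"tray":8}.get(t,98)
        print(t,round(d["score"],2),d["at"],[toplane(f,p,z)[:2].round(0).tolist() for p in bx])
save(f,"topc.png",(180,160,290,235),7); save(f,"topd.png",(320,180,410,255),7)
E
```

```text
([329.0, 147.7], 61, [325, 144, 9, 9]) [ 741.6 -269.3   60. ] [ 731.9 -261.4   98. ]
([376.8, 171.4], 21, [372, 170, 11, 4]) [ 657.9 -431.2   60. ] [ 650.7 -418.4   98. ]
([197.2, 195.9], 20, [196, 193, 4, 7]) [576.3 181.2  60. ] [571.4 175.9  98. ]
([253.6, 206.1], 28, [251, 204, 6, 5]) [540.8  -8.3  60. ] [537.  -8.  98.]
([206.2, 211.8], 32, [203, 210, 8, 5]) [522.5 150.4  60. ] [519.2 146.   98. ]
([372.4, 217.4], 54, [368, 214, 10, 7]) [ 500.4 -408.4   60. ] [ 497.8 -396.3   98. ]
stand 0.59 [356.4, 215.7] [[486.0, -273.0], [553.0, -287.0], [526.0, -444.0], [459.0, -430.0]]
stand 0.42 [375.3, 166.7] [[658.0, -369.0], [728.0, -442.0], [675.0, -492.0], [605.0, -419.0]]
spare 0.41 [348.1, 213.3] [[526.0, -301.0], [526.0, -337.0], [499.0, -336.0], [500.0, -300.0]]
pin 0.7 [357.5, 215.4] [[485.0, -264.0], [547.0, -277.0], [520.0, -428.0], [458.0, -414.0]]
pin 0.48 [398.0, 224.3] [[486.0, -460.0], [485.0, -497.0], [466.0, -495.0], [466.0, -459.0]]
pin 0.4 [390.5, 197.8] [[568.0, -445.0], [587.0, -483.0], [567.0, -492.0], [548.0, -454.0]]
tray 0.94 [229.5, 198.9] [[652.0, 231.0], [685.0, -53.0], [510.0, -72.0], [478.0, 207.0]]
```

View pics/topc.png

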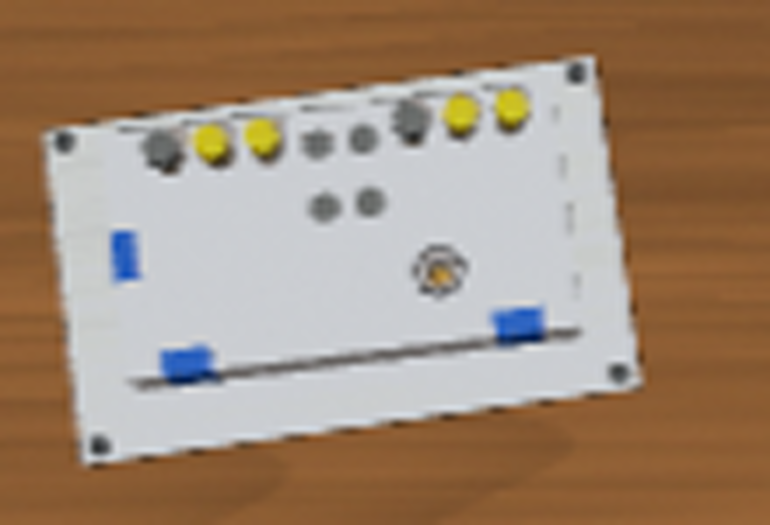

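View pics/topd.png

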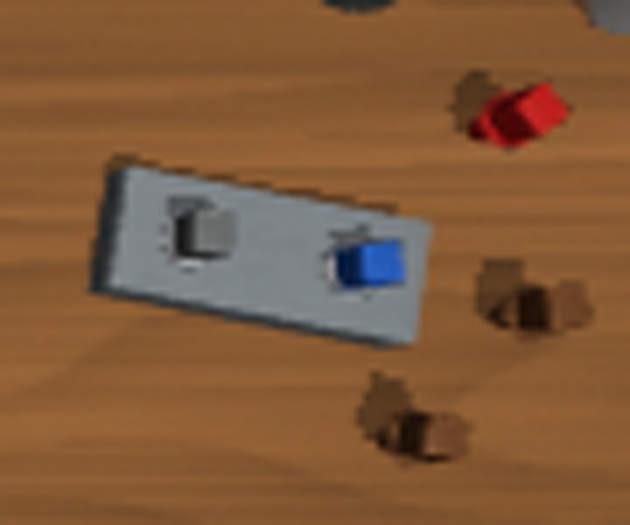

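Run:
```python
from h import *
f=r.grab_frame("top")
c=lambda p,x0,y0:(x0+p[0]/7-.43,y0+p[1]/7-.43)
st=[toplane(f,c(p,320,180),50)[:2].round(1) for p in((127,165),(432,220),(412,345),(107,288))]
print("stand",[s.tolist() for s in st],np.mean(st,axis=0), [np.linalg.norm(st[i]-st[(i+1)%4]).round(1) for i in range(4)])
print("pin top",toplane(f,c((385,258),320,180),98).round(1),"spare",toplane(f,c((215,232),320,180),98).round(1))
pl=[toplane(f,c(p,180,160),8)[:2].round(1) for p in((45,130),(592,58),(640,383),(84,464))]
print("plate",[s.tolist() for s in pl],np.mean(pl,axis=0),[np.linalg.norm(pl[i]-pl[(i+1)%4]).round(1) for i in range(4)])
for i,j in((0,1),(3,2)): d=pl[i]-pl[j]; print(np.arctan2(-d[0],d[1]))
for i,j in((1,2),(0,3)): d=pl[i]-pl[j]; print(np.arctan2(d[1],d[0]))
print("bore",toplane(f,c((439,271),180,160),60).round(1))
```

```text
stand [[550.4, -295.0], [522.7, -443.1], [462.2, -430.2], [490.6, -283.1]] [ 506.475 -362.85 ] [np.float64(150.7), np.float64(61.9), np.float64(149.8), np.float64(61.0)]
pin top [ 500.9 -403.6   98. ] spare [ 513.5 -324.2   98. ]
plate [[646.1, 228.6], [682.0, -46.8], [517.0, -69.2], [478.5, 206.3]] [580.9    79.725] [np.float64(277.7), np.float64(166.5), np.float64(278.2), np.float64(169.1)]
0.12962492030389697
0.13884673361226146
0.13493266915688923
0.13227794518554475
bore [567.5  29.7  60. ]
```

```bash
cat >> h.py <<'E'
def go(x,y,z,yaw=None,s=None):
    s=r.sense() if s is None else s
    T=tcpT(s); d=T[:3,:3].T@(np.array([x,y,z])-s["eef_pos"])/10
    roll=0
    if yaw is not None:
        roll=-np.degrees((yaw-s["tcp_rot"][2]+np.pi)%(2*np.pi)-np.pi)
    print("shift cm",d.round(3).tolist(),"roll",round(roll,2)); return d
E
python3 -c "
from h import *
go(500,-403,200,1.386)"
```

```text
shift cm [-58.725, -88.491, 3.125] roll 85.59
```

>>> drive_tool(
  moves=[
    [0.0, [-58.7, -88.5, 3.1], 85.6],
    [0.0, [-58.7, -88.5, 3.1], 85.6],
    [0.0, [-58.7, -88.5, 3.1], 85.6],
    [0.0, [-58.7, -88.5, 3.1], 85.6],
    [0.0, [-58.7, -88.5, 3.1], 85.6],
    [0.0, [-58.7, -88.5, 3.1], 85.6],
    [0.0, [-58.7, -88.5, 3.1], 85.6],
    [0.0, [-58.7, -88.5, 3.1], 85.6],
    [0.0, [-58.7, -88.5, 3.1], 85.6],
    [0.0, [-58.7, -88.5, 3.1], 85.6],
    [0.0, [-58.7, -88.5, 3.1], 85.6],
    [0.0, [-58.7, -88.5, 3.1], 85.6],
  ],
  grip_force=60,
)

```text
clock: 2.85
eef_pos: [400.9, -109.4, 209.8]
tcp_rot: [3.14, -0.0, 1.385]
contact_force: [1.1, 1.2, -0.3]
opening: 1.003
```

```bash
python3 -c "
from h import *
go(500,-403,200,1.386)"
```

```text
shift cm [-27.03, 15.161, 1.0] roll -0.05
```

>>> drive_tool(
  moves=[
    [0.0, [-27.0, 15.2, 1.0], 0],
    [0.0, [-27.0, 15.2, 1.0], 0],
    [0.0, [-27.0, 15.2, 1.0], 0],
    [0.0, [-27.0, 15.2, 1.0], 0],
    [0.0, [-27.0, 15.2, 1.0], 0],
    [0.0, [-27.0, 15.2, 1.0], 0],
    [0.0, [-27.0, 15.2, 1.0], 0],
  ],
)

```text
clock: 3.72
eef_pos: [499.9, -402.4, 199.4]
tcp_rot: [3.141, -0.001, 1.385]
contact_force: [-0.8, -0.2, -0.7]
opening: 1.004
```

Run:
```python
from h import *
s=r.sense(); f=r.grab_frame("wrist"); save(f,"wrist2.png",k=1.5)
T=tcpT(s)@f["hand_eye"]; print(s["eef_pos"],s["tcp_rot"],s["qpos"].round(2))
for b in blue(f): print(b, toplane(f,b[0],98,T).round(1))
print(proj(f,[500,-403,98],T))
```

```text
[ 499.89347186 -402.37582774  199.41508364] [ 3.14135266e+00 -1.00640533e-03  1.38455339e+00] [-0.68  0.41  1.63  0.    1.11 -0.49]
([470.0, 183.3], 563, [446, 167, 48, 33]) [ 653.7 -423.    98. ]
([258.5, 190.5], 796, [245, 172, 29, 38]) [ 499.9 -399.3   98. ]
[259.57239567 195.19745692]
```

View pics/wrist2.png

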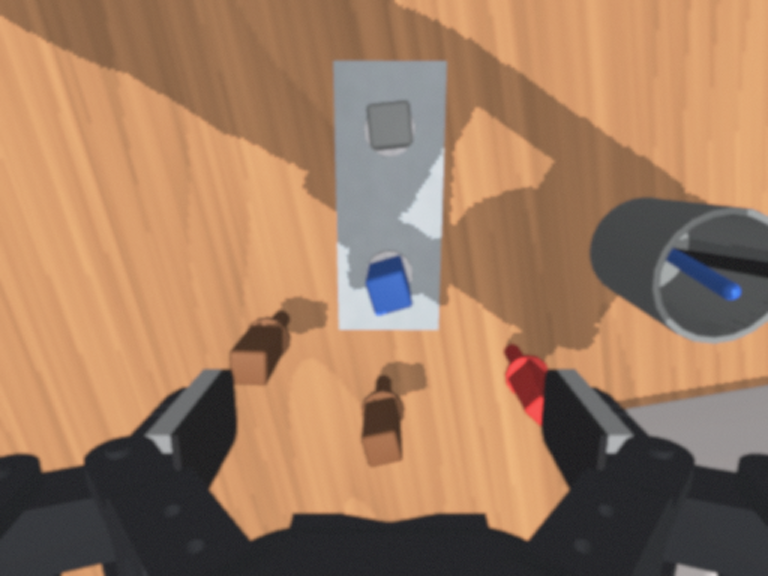

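The wrist view shows the blue handle at (388,285)/1.5 in the stand, the grey spare above it, brown decoys at bottom left and centre, and a red one at right. The handle is turned relative to the stand, so I'll zoom in to get its angle.

Run:
```python
from h import *
f=r.grab_frame("wrist"); save(f,"wrist2c.png",(225,150,295,225),8)
s=r.sense();T=tcpT(s)@f["hand_eye"]
h=cv2.cvtColor(f["color"],cv2.COLOR_RGB2HSV)
print(h[170:206:2,258])
```

```text
[[126   7 179]
 [116  35 153]
 [111 145 118]
 [111 169 116]
 [110 172 117]
 [110 176 116]
 [110 171 127]
 [110 171 167]
 [110 166 195]
 [110 165 199]
 [110 166 200]
 [110 167 197]
 [110 165 199]
 [110 167 196]
 [110 169 198]
 [110 170 195]
 [110 171 194]
 [110 169 193]]
```

View pics/wrist2c.png

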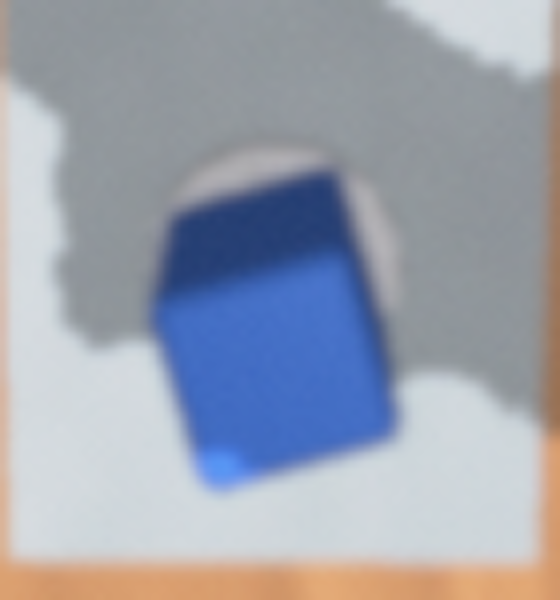

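Run:
```python
from h import *
f=r.grab_frame("wrist")
s=r.sense();T=tcpT(s)@f["hand_eye"]
b=f["color"][150:225,225:295]; b=cv2.resize(b,None,fx=8,fy=8,interpolation=cv2.INTER_CUBIC)
h=cv2.cvtColor(b,cv2.COLOR_RGB2HSV)
m=cv2.inRange(h,(100,110,155),(130,255,255))
c=max(cv2.findContours(m,0,2)[0],key=cv2.contourArea)
bx=cv2.boxPoints(cv2.minAreaRect(c)); px=(bx+.5)/8-.5+[225,150]
P=np.array([toplane(f,p,98,T) for p in px]); print(px.round(1).tolist(),P.round(1).tolist(),P.mean(0).round(2))
for i in range(4):
    d=P[(i+1)%4]-P[i]; print(np.linalg.norm(d).round(1), np.degrees(np.arctan2(d[1],d[0])).round(1))
```

```text
[[243.3, 187.9], [267.8, 180.5], [274.8, 203.7], [250.3, 211.1]] [[489.6, -394.7, 98.0], [508.4, -392.6, 98.0], [510.3, -411.1, 98.0], [491.2, -413.3, 98.0]] [ 499.85 -402.91   98.  ]
18.9 6.4
18.6 -84.0
19.3 -173.3
18.7 94.9
```

Run:
```python
from h import *
f=r.grab_frame("wrist")
s=r.sense();T=tcpT(s)@f["hand_eye"]
for p in((283,318),(383,382),(512,350)): print(toplane(f,(p[0]/1.5,p[1]/1.5),0,T).round(0))
go(499.9,-402.9,62,1.679)
```

```text
[ 419. -433.    0.]
[ 479. -494.    0.]
[ 575. -487.    0.]
shift cm [-0.137, -0.04, 13.836] roll -16.77
```

>>> drive_tool(
  moves=[
    [0.5, [-0.05, 0.0, 0.0], -10],
    [0.5, [-0.05, 0.0, 2.0], -16.8],
    [0.5, [-0.05, 0.0, 6.0], -16.8],
    [0.5, [-0.05, 0.0, 9.0], -16.8],
    [0.5, [-0.05, 0.0, 11.5], -16.8],
    [0.5, [-0.05, 0.0, 13.2], -16.8],
    [0.5, [-0.05, 0.0, 13.8], -16.8],
    [0.5, [-0.05, 0.0, 13.8], -16.8],
  ],
)

```text
clock: 4.92
eef_pos: [500.7, -402.1, 62.7]
tcp_rot: [3.14, 0.001, 1.68]
contact_force: [0.3, -0.4, 0.1]
opening: 0.499
```

Run:
```python
from h import *
s=r.sense(); f=r.grab_frame("wrist"); save(f,"wrist3.png",k=1.5); print(s["eef_pos"],s["opening"],s["contact_force"])
```

```text
[ 500.66025891 -402.1067114    62.69678712] 0.49929808728357933 [ 0.34730426 -0.38746745  0.11429694]
```

View pics/wrist3.png

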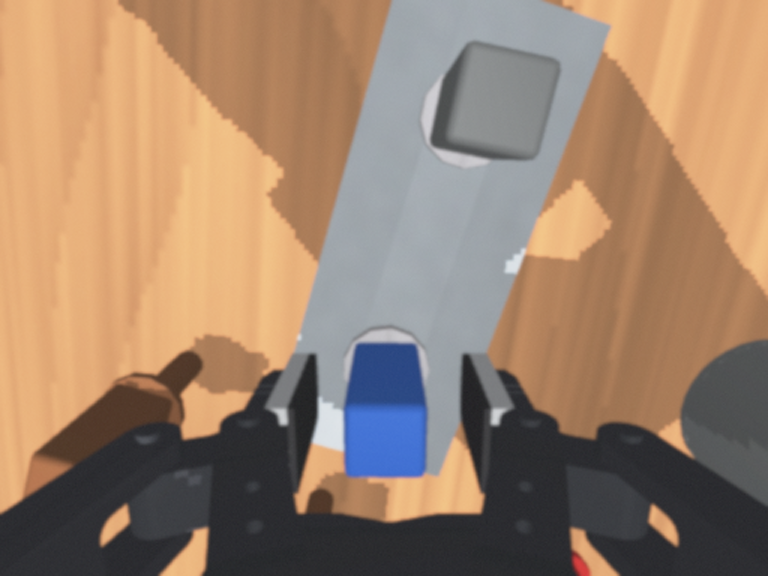

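The handle sits squarely between the pads at (386,440), so I'll close on it.

>>> drive_tool(
  moves=[
    [1.0, [0, 0, 0], 0],
    [1.0, [0, 0, 0], 0],
    [1.0, [0, 0, 0], 0],
    [1.0, [0, 0, 0], 0],
    [1.0, [0, 0, 0], 0],
  ],
  grip_force=80,
)

```text
clock: 5.6
eef_pos: [501.4, -402.9, 64.4]
tcp_rot: [3.138, 0.002, 1.68]
contact_force: [-1.3, 0.4, 5.8]
opening: 0.221
```

>>> drive_tool(
  moves=[
    [1.0, [0, 0, -1.5], 0],
    [1.0, [0, 0, -4], 0],
    [1.0, [0, 0, -8], 0],
    [1.0, [0, 0, -12], 0],
    [1.0, [0, 0, -12], 0],
    [1.0, [0, 0, -12], 0],
  ],
)

```text
clock: 6.35
eef_pos: [500.6, -402.4, 184.4]
tcp_rot: [3.138, 0.002, 1.679]
contact_force: [-0.8, 0.1, -1.1]
opening: 0.224
```

Run:
```python
from h import *
s=r.sense(); f=r.grab_frame("wrist"); save(f,"wrist4.png",k=1.5); print(s)
f=r.grab_frame("scene"); save(f,"scene4.png",(60,60,300,260),3)
```

```text
{'clock': 6.35, 'qpos': array([-6.79840290e-01,  4.22474412e-01,  1.64020614e+00,  9.37882759e-04,
        1.07501434e+00, -7.88952727e-01]), 'qvel': array([ 0.00287987,  0.02300868,  0.01632388, -0.00013031, -0.00309353,
        0.00153008]), 'joint_efforts': array([-1.70651565e-03, -6.67200422e+01, -3.45094764e+01,  5.11182938e-03,
       -6.35809614e-02,  5.91801654e-05]), 'eef_pos': array([ 500.64863193, -402.43061393,  184.43751613]), 'tcp_rot': array([3.13825982e+00, 2.18329882e-03, 1.67946056e+00]), 'contact_force': array([-0.77468975,  0.12238661, -1.13268227]), 'wrist_torque': array([ 0.03082728, -0.04852092,  0.01399107]), 'opening': 0.2235887322357373}
```

View pics/wrist4.png

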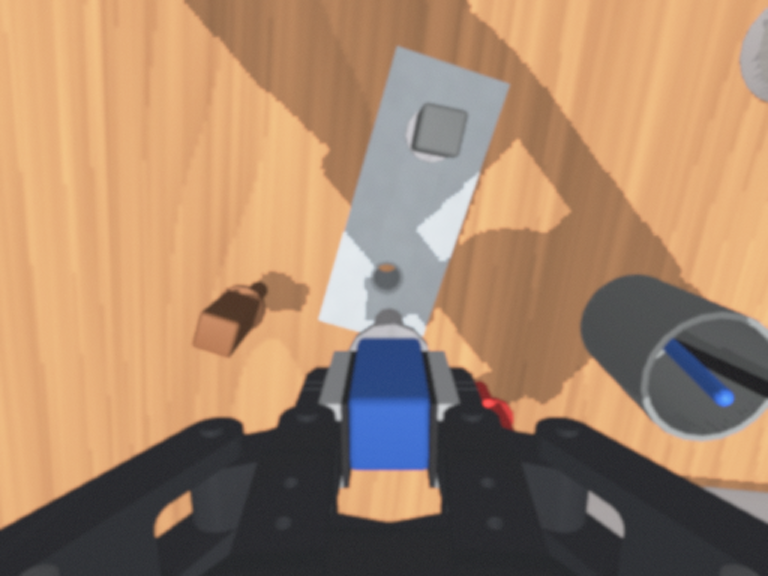

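View pics/scene4.png

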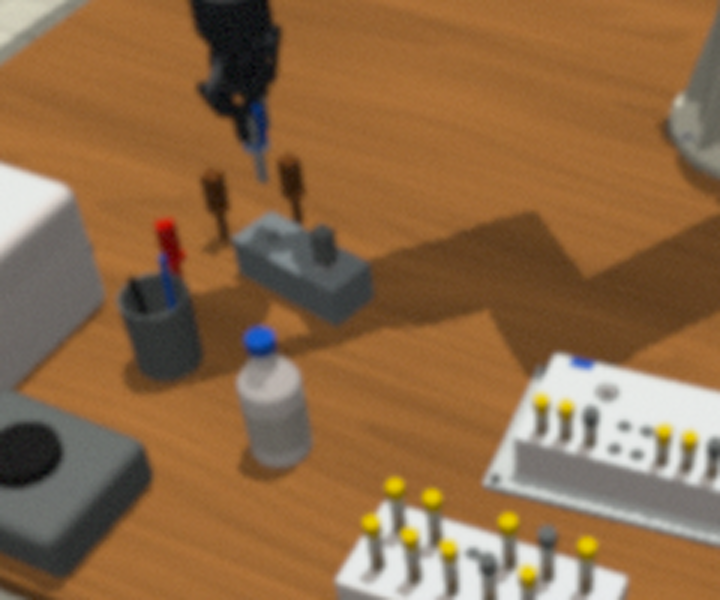

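The pin is held: its hole in the stand is empty and the spare is untouched. Next is a short look at the rack from nearby.

```bash
python3 -c "
from h import *
go(535,-20,215,1.679)"
```

```text
shift cm [37.604, 7.606, -3.194] roll 0.03
```

>>> drive_tool(
  moves=[
    [1.0, [37.6, 7.6, -3.2], 0],
    [1.0, [37.6, 7.6, -3.2], 0],
    [1.0, [37.6, 7.6, -3.2], 0],
    [1.0, [37.6, 7.6, -3.2], 0],
    [1.0, [37.6, 7.6, -3.2], 0],
    [1.0, [37.6, 7.6, -3.2], 0],
    [1.0, [37.6, 7.6, -3.2], 0],
    [1.0, [37.6, 7.6, -3.2], 0],
    [1.0, [37.6, 7.6, -3.2], 0],
  ],
)

```text
clock: 7.58
eef_pos: [534.6, -21.2, 214.5]
tcp_rot: [3.141, 0.001, 1.679]
contact_force: [-0.4, -0.8, -1.0]
opening: 0.22
```

Run:
```python
from h import *
s=r.sense(); f=r.grab_frame("wrist"); save(f,"wrist5.png",k=1.5); T=tcpT(s)@f["hand_eye"]; print(s["eef_pos"],s["tcp_rot"])
for b in blue(f): print(b, toplane(f,b[0],60,T).round(1))
for t in("left_nominal","right_nominal","end_nominal","bore_nominal","rack_nominal"):
    z=34 if t[0] in "le" or t[:2]=="ri" else 60
    print(t,[(np.round(d["at"],1).tolist(),round(d["score"],2),toplane(f,d["at"],z,T).round(1).tolist()) for d in r.spot_point(t,"wrist")][:2])
```

```text
[534.57184177 -21.22575454 214.46798435] [3.14095238e+00 1.03497267e-03 1.67863640e+00]
([269.6, 166.3], 281, [264, 155, 12, 24]) [542.3  -8.9  60. ]
([259.1, 270.9], 4278, [232, 227, 55, 85]) [ 543.9 -111.2   60. ]
left_nominal []
right_nominal [([261.1, 156.8], 0.88, [534.5, -5.2, 34.0])]
end_nominal []
bore_nominal [([299.1, 120.4], 0.57, [562.8, 33.1, 60.0])]
rack_nominal [([331.4, 65.9], 0.58, [583.1, 79.2, 60.0])]
```

View pics/wrist5.png

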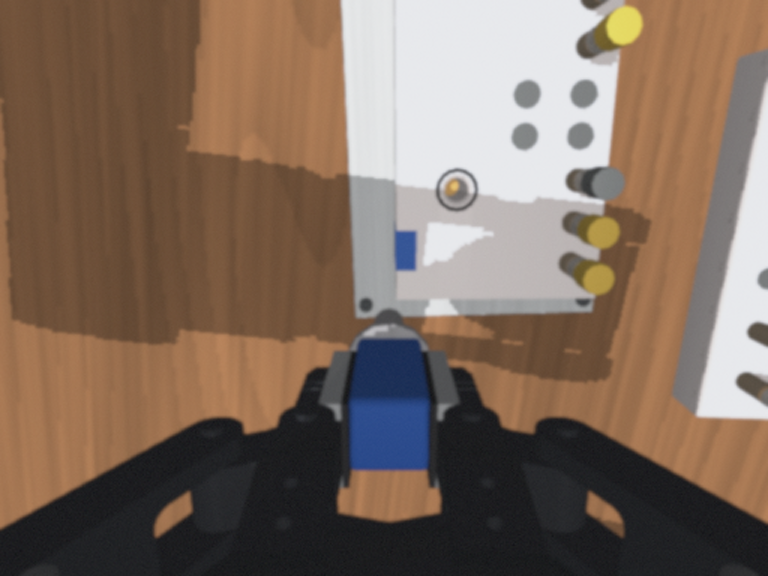

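The right stripe is at (405,250) and the bore ring at (457,190) (enlarged pixels), which matches the top view. Next I'll compute the rack's edges and bore in world coordinates.

Run:
```python
from h import *
from scipy.optimize import least_squares
s=r.sense(); f=r.grab_frame("wrist"); T=tcpT(s)@f["hand_eye"]
q=lambda u,v,z=60:toplane(f,((u+.5)/1.5-.5,(v+.5)/1.5-.5),z,T)
bore=q(457,190); e1=q(397,20); e2=q(395.5,230); c=q(395.5,299); print(bore.round(1),e1.round(1),e2.round(1),c.round(1))
d=e1-e2; print("yaw",np.arctan2(-d[0],d[1])); print("ring h dia",np.linalg.norm(q(437,190)-q(477,190)))
# wrist-based rack pose
y=np.arctan2(-d[0],d[1])
ft=r.grab_frame("top")
cc=lambda p:(180+p[0]/7-.43,160+p[1]/7-.43)
pts=[((439,271),(-25,-45)),((187,364),(-56,80)),((519,324),(-56,-80)),((125,256),(0,107))]
for p,m in pts: print(m,toplane(ft,cc(p),60).round(1))
```

```text
[568.6  29.   60. ] [524.8 112.9  60. ] [536.1   2.5  60. ] [540.7 -39.2  60. ]
yaw 0.1024277970795252
ring h dia 22.907692760174093
(-25, -45) [567.5  29.7  60. ]
(-56, 80) [523.3 150.1  60. ]
(-56, -80) [541.6  -8.7  60. ]
(0, 107) [575.5 180.4  60. ]
```

```bash
python3 -c "
from h import *
go(496,147,214,1.679);go(496,147,85,1.679)"
```

```text
shift cm [17.069, -2.063, 0.09] roll -0.01
shift cm [17.079, -2.087, 12.99] roll -0.01
```

>>> drive_tool(
  moves=[
    [1.0, [6.0, -1.0, 0.0], 0],
    [1.0, [12.0, -2.1, 0.0], 0],
    [1.0, [17.1, -2.1, 0.1], 0],
    [1.0, [17.1, -2.1, 2.0], 0],
    [1.0, [17.1, -2.1, 6.0], 0],
    [1.0, [17.1, -2.1, 10.0], 0],
    [1.0, [17.1, -2.1, 12.5], 0],
    [1.0, [17.1, -2.1, 13.0], 0],
    [1.0, [17.1, -2.1, 13.0], 0],
    [1.0, [17.1, -2.1, 13.0], 0],
  ],
)

```text
clock: 9.22
eef_pos: [496.8, 147.4, 86.1]
tcp_rot: [3.138, 0.0, 1.679]
contact_force: [0.8, -0.6, -1.0]
opening: 0.22
```

Run:
```python
from h import *
s=r.sense(); print(s["eef_pos"],s["contact_force"],s["wrist_torque"]); f=r.grab_frame("wrist"); save(f,"wrist6.png",k=1.5)
f=r.grab_frame("scene"); save(f,"scene6.png",(210,150,340,250),6)
```

```text
[496.81705348 147.41784517  86.12117017] [ 0.7670327  -0.5996926  -1.00339445] [ 0.0265108  -0.00306659  0.04246746]
```

View pics/wrist6.png

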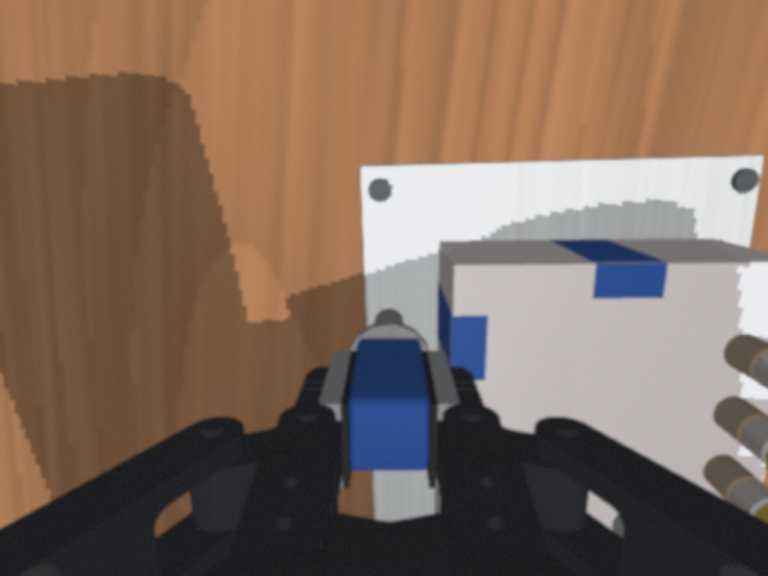

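View pics/scene6.png

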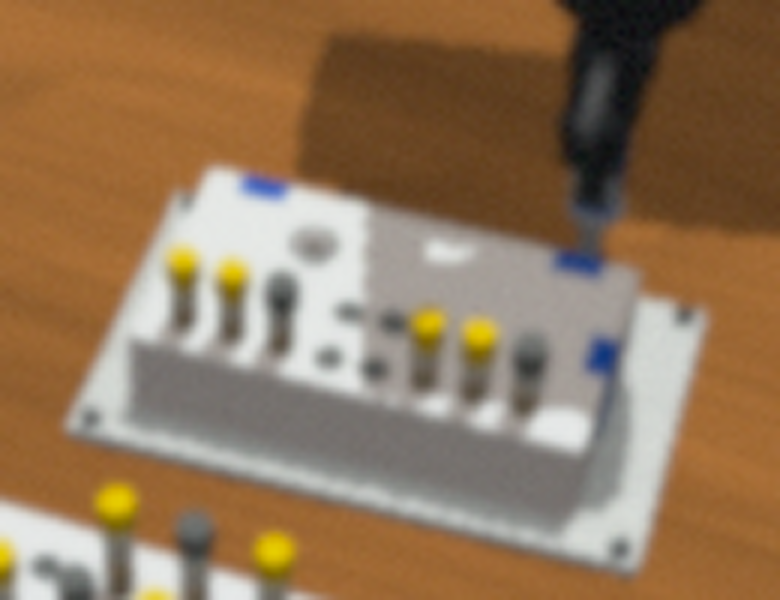

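>>> drive_tool(
  moves=[
    [1.0, [0, 0.5, 0], 0],
    [1.0, [0, 1.0, 0], 0],
    [1.0, [0, 1.3, 0], 0],
    [1.0, [0, 1.3, 0], 0],
    [1.0, [0, 1.3, 0], 0],
  ],
)

```text
clock: 9.95
eef_pos: [509.3, 148.7, 85.9]
tcp_rot: [3.138, 0.0, 1.679]
contact_force: [0.7, 0.2, -1.3]
opening: 0.223
```

>>> drive_tool(
  moves=[
    [1.0, [0, 0.08, 0], 0],
    [1.0, [0, 0.15, 0], 0],
    [1.0, [0, 0.2, 0], 0],
  ],
)

```text
clock: 10.32
eef_pos: [511.3, 148.9, 85.9]
tcp_rot: [3.138, 0.0, 1.679]
contact_force: [-0.1, 0.2, -0.9]
opening: 0.226
```

>>> drive_tool(
  moves=[
    [1.0, [0, 0.05, 0], 0],
    [1.0, [0, 0.1, 0], 0],
  ],
)

```text
clock: 10.58
eef_pos: [512.4, 149.0, 85.9]
tcp_rot: [3.138, 0.001, 1.679]
contact_force: [-1.0, -0.7, -1.0]
opening: 0.222
```

>>> drive_tool(
  moves=[
    [1.0, [0, 0.05, 0], 0],
    [1.0, [0, 0.05, 0], 0],
  ],
)

```text
clock: 10.82
eef_pos: [512.9, 149.1, 85.9]
tcp_rot: [3.138, 0.0, 1.679]
contact_force: [0.4, 0.6, -1.2]
opening: 0.223
```

>>> drive_tool(
  moves=[
    [1.0, [0, 0.05, 0], 0],
    [1.0, [0, 0.05, 0], 0],
  ],
)

```text
clock: 11.08
eef_pos: [513.2, 149.2, 85.8]
tcp_rot: [3.139, 0.001, 1.679]
contact_force: [-0.5, 0.0, -1.0]
opening: 0.22
```

>>> drive_tool(
  moves=[
    [1.0, [0, 0.05, 0], 0],
    [1.0, [0, 0.05, 0], 0],
  ],
)

```text
clock: 11.32
eef_pos: [513.5, 149.2, 85.8]
tcp_rot: [3.139, 0.0, 1.679]
contact_force: [-2.5, 1.3, 0.1]
opening: 0.216
```

>>> drive_tool(
  moves=[
    [1.0, [0, 0.05, 0], 0],
    [1.0, [0, 0.05, 0], 0],
  ],
)

```text
clock: 11.58
eef_pos: [513.7, 149.3, 85.7]
tcp_rot: [3.14, 0.0, 1.679]
contact_force: [-2.4, 0.7, -0.7]
opening: 0.219
```

>>> drive_tool(
  moves=[
    [1.0, [0, 0.08, 0], 0],
    [1.0, [0, 0.08, 0], 0],
    [1.0, [0, 0.08, 0], 0],
  ],
)

```text
clock: 11.95
eef_pos: [514.1, 149.4, 85.6]
tcp_rot: [3.14, 0.0, 1.679]
contact_force: [-5.0, 0.4, 0.7]
opening: 0.222
```

Run:
```python
from h import *
s=r.sense(); print(s["eef_pos"],s["tcp_rot"],s["contact_force"],s["wrist_torque"]); f=r.grab_frame("wrist"); save(f,"wrist7.png",k=1.5)
F=[]
for i in range(4): r.grab_frame("top"); s=r.sense(); F.append(np.r_[s["contact_force"],s["eef_pos"]].round(2).tolist())
print(F)
```

```text
[514.12854383 149.36261779  85.61624207] [3.14045931e+00 4.20360488e-04 1.67858977e+00] [-5.00736912  0.37481066  0.70224852] [0.30030909 0.93274882 0.00491258]
[[-4.1, 1.63, 0.31, 514.14, 149.35, 85.61], [-4.4, 2.11, 1.2, 514.2, 149.37, 85.63], [-4.95, 2.15, 0.29, 514.19, 149.34, 85.63], [-4.1, 1.32, 0.62, 514.21, 149.37, 85.64]]
```

View pics/wrist7.png

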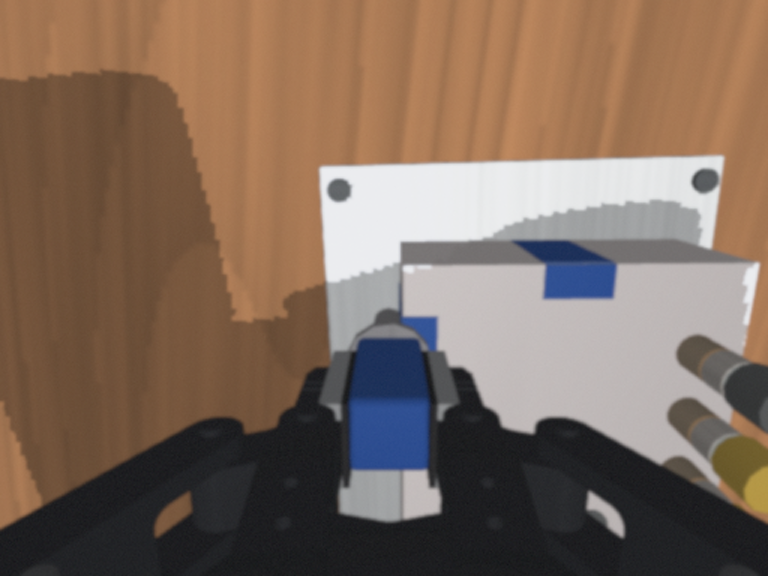

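Left stripe is done: about 4.5 N on the shank for over 0.5 s. I'll back off and go to the right stripe.

>>> drive_tool(
  moves=[
    [1.0, [0, -0.8, 0], 0],
    [1.0, [-1.0, -1.5, 0], 0],
    [1.0, [-5.5, -1.5, 0], 0],
    [1.0, [-11.0, -1.5, 0], 0],
    [1.0, [-15.0, -1.5, 0], 0],
    [1.0, [-16.0, -1.5, 0], 0],
    [1.0, [-16.0, -1.0, 0], 0],
    [1.0, [-16.0, -0.7, 0], 0],
    [1.0, [-16.0, -0.7, 0], 0],
  ],
)

```text
clock: 13.32
eef_pos: [524.8, -9.5, 85.7]
tcp_rot: [3.14, 0.0, 1.68]
contact_force: [0.4, -0.2, -2.5]
opening: 0.227
```

Run:
```python
from h import *
s=r.sense(); f=r.grab_frame("wrist"); save(f,"wrist8.png",k=1.5);print(s["eef_pos"],s["tcp_rot"],s["contact_force"])
```

```text
[524.79485237  -9.45029879  85.68030165] [3.14002649e+00 3.86776601e-04 1.68002445e+00] [ 0.42337184 -0.21689656 -2.50094458]
```

View pics/wrist8.png

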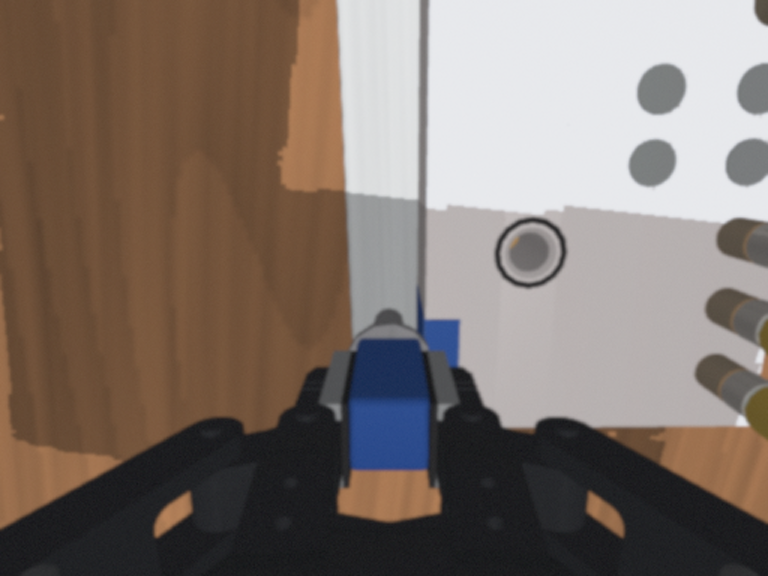

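The pin stands about 7 mm in front of the right stripe (seen at (440,340)), and the bore ring is clear at (530,252).

>>> drive_tool(
  moves=[
    [1.0, [0, 0.2, 0], 0],
    [1.0, [0, 0.4, 0], 0],
    [1.0, [0, 0.4, 0], 0],
  ],
)

```text
clock: 13.75
eef_pos: [528.7, -8.9, 85.7]
tcp_rot: [3.14, 0.0, 1.68]
contact_force: [0.3, -1.2, -1.4]
opening: 0.221
```

>>> drive_tool(
  moves=[
    [1.0, [0, 0.05, 0], 0],
    [1.0, [0, 0.1, 0], 0],
  ],
)

```text
clock: 14.0
eef_pos: [529.7, -8.9, 85.6]
tcp_rot: [3.14, 0.0, 1.68]
contact_force: [1.1, 0.3, -1.7]
opening: 0.222
```

>>> drive_tool(
  moves=[
    [1.0, [0, 0.05, 0], 0],
    [1.0, [0, 0.08, 0], 0],
  ],
)

```text
clock: 14.25
eef_pos: [530.5, -8.8, 85.6]
tcp_rot: [3.14, 0.0, 1.68]
contact_force: [-0.0, 0.1, -0.8]
opening: 0.222
```

>>> drive_tool(
  moves=[
    [1.0, [0, 0.05, 0], 0],
    [1.0, [0, 0.05, 0], 0],
  ],
)

```text
clock: 14.5
eef_pos: [531.1, -8.8, 85.7]
tcp_rot: [3.14, 0.0, 1.68]
contact_force: [-0.3, 1.0, -0.7]
opening: 0.225
```

>>> drive_tool(
  moves=[
    [1.0, [0, 0.05, 0], 0],
    [1.0, [0, 0.05, 0], 0],
  ],
)

```text
clock: 14.75
eef_pos: [531.5, -8.7, 85.6]
tcp_rot: [3.14, 0.0, 1.68]
contact_force: [-0.4, 0.4, -1.8]
opening: 0.221
```

>>> drive_tool(
  moves=[
    [1.0, [0, 0.05, 0], 0],
    [1.0, [0, 0.05, 0], 0],
  ],
)

```text
clock: 15.0
eef_pos: [531.8, -8.7, 85.6]
tcp_rot: [3.141, 0.0, 1.68]
contact_force: [-1.2, -1.3, -0.0]
opening: 0.226
```

>>> drive_tool(
  moves=[
    [1.0, [0, 0.05, 0], 0],
    [1.0, [0, 0.05, 0], 0],
  ],
)

```text
clock: 15.25
eef_pos: [532.0, -8.7, 85.5]
tcp_rot: [3.141, 0.0, 1.68]
contact_force: [-1.6, -1.6, -1.0]
opening: 0.227
```

>>> drive_tool(
  moves=[
    [1.0, [0, 0.08, 0], 0],
    [1.0, [0, 0.08, 0], 0],
    [1.0, [0, 0.08, 0], 0],
  ],
)

```text
clock: 15.62
eef_pos: [532.5, -8.7, 85.4]
tcp_rot: [-3.141, 0.001, 1.68]
contact_force: [-3.4, -3.2, 0.3]
opening: 0.223
```

Run:
```python
from h import *
F=[]
for i in range(6): r.grab_frame("wrist"); s=r.sense(); F.append(np.r_[s["contact_force"],s["eef_pos"],s["tcp_rot"]])
print(np.array(F).round(2)[:,:6],np.mean(F,0).round(3))
```

```text
[[-3.9100e+00 -2.9000e+00  9.9000e-01  5.3251e+02 -8.7500e+00  8.5420e+01]
 [-3.3700e+00 -2.7700e+00  9.1000e-01  5.3254e+02 -8.7400e+00  8.5410e+01]
 [-3.8100e+00 -3.4900e+00  6.9000e-01  5.3252e+02 -8.7500e+00  8.5400e+01]
 [-3.4900e+00 -2.0500e+00  8.6000e-01  5.3258e+02 -8.7300e+00  8.5430e+01]
 [-3.7500e+00 -2.5100e+00 -3.4000e-01  5.3259e+02 -8.7200e+00  8.5430e+01]
 [-3.4800e+00 -2.1200e+00  4.7000e-01  5.3259e+02 -8.7100e+00  8.5430e+01]] [-3.63500e+00 -2.64100e+00  5.95000e-01  5.32555e+02 -8.73500e+00
  8.54190e+01 -3.14100e+00  1.00000e-03  1.68000e+00]
```

Right stripe is done: about 4 N for over 0.6 s. Next is the end face, going round the front-left corner.

```bash
python3 -c "
from h import *
go(490,206,85.4);go(572.8,208,85.4)"
```

```text
shift cm [21.808, -1.889, -0.008] roll 0
shift cm [21.103, 6.363, -0.009] roll 0
```

>>> drive_tool(
  moves=[
    [1.0, [0, -1.0, 0], 0],
    [1.0, [1.0, -1.9, 0], 0],
    [1.0, [7.0, -1.9, 0], 0],
    [1.0, [13.0, -1.9, 0], 0],
    [1.0, [18.5, -1.9, 0], 0],
    [1.0, [21.8, -1.9, 0], 0],
    [1.0, [21.8, 0.0, 0], 0],
    [1.0, [21.5, 4.5, 0], 0],
    [1.0, [21.1, 6.3, 0], 0],
    [1.0, [21.1, 6.3, 0], 0],
    [1.0, [21.1, 6.3, 0], 0],
  ],
)

```text
clock: 17.3
eef_pos: [570.6, 207.7, 84.9]
tcp_rot: [-3.14, 0.001, 1.68]
contact_force: [-1.0, -0.2, -1.3]
opening: 0.222
```

Run:
```python
from h import *
s=r.sense(); f=r.grab_frame("wrist"); save(f,"wrist9.png",k=1.5);print(s["eef_pos"],s["tcp_rot"],s["contact_force"])
f=r.grab_frame("scene"); save(f,"scene9.png",(210,150,340,250),6)
```

```text
[570.58439728 207.66272928  84.9321884 ] [-3.13964705e+00  6.67167318e-04  1.67984999e+00] [-0.96862706 -0.24956568 -1.29460504]
```

View pics/wrist9.png

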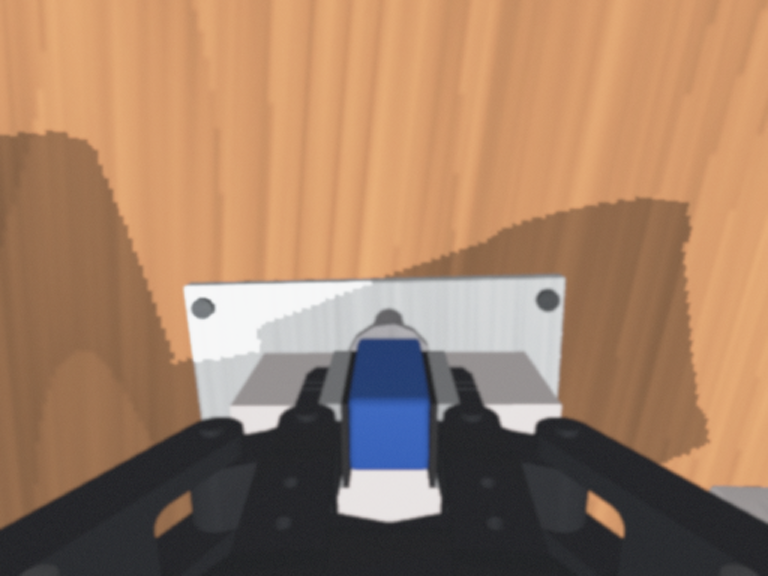

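View pics/scene9.png

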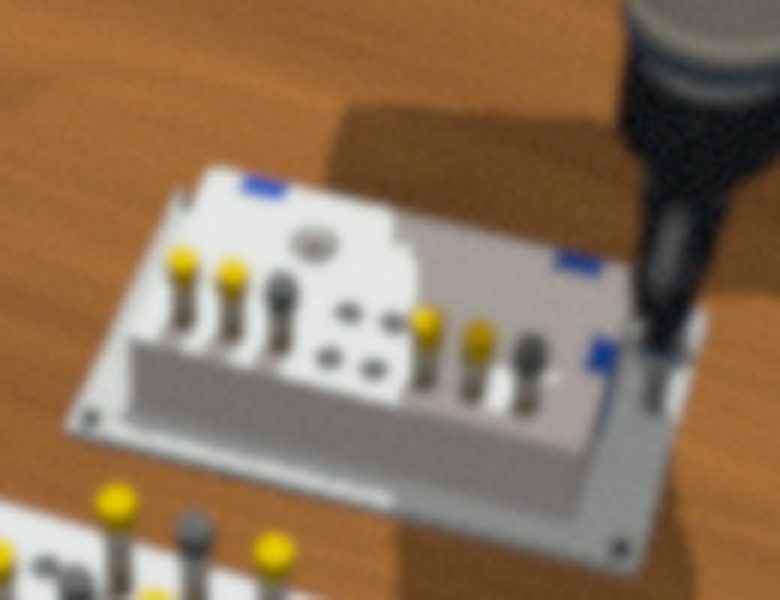

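>>> drive_tool(
  moves=[
    [1.0, [-0.5, 0, 0], 0],
    [1.0, [-1.0, 0, 0], 0],
    [1.0, [-1.2, 0, 0], 0],
    [1.0, [-1.2, 0, 0], 0],
  ],
)

```text
clock: 17.9
eef_pos: [572.2, 195.6, 85.2]
tcp_rot: [-3.14, 0.001, 1.68]
contact_force: [0.7, -0.2, -0.9]
opening: 0.227
```

>>> drive_tool(
  moves=[
    [1.0, [-0.05, 0, 0], 0],
    [1.0, [-0.1, 0, 0], 0],
  ],
)

```text
clock: 18.15
eef_pos: [572.3, 194.6, 85.2]
tcp_rot: [-3.14, 0.001, 1.68]
contact_force: [-0.2, -0.3, -1.7]
opening: 0.225
```

>>> drive_tool(
  moves=[
    [1.0, [-0.05, 0, 0], 0],
    [1.0, [-0.07, 0, 0], 0],
  ],
)

```text
clock: 18.4
eef_pos: [572.4, 193.9, 85.2]
tcp_rot: [-3.14, 0.001, 1.68]
contact_force: [0.8, -0.8, -1.3]
opening: 0.221
```

>>> drive_tool(
  moves=[
    [1.0, [-0.05, 0, 0], 0],
    [1.0, [-0.05, 0, 0], 0],
  ],
)

```text
clock: 18.65
eef_pos: [572.5, 193.4, 85.2]
tcp_rot: [-3.14, 0.001, 1.68]
contact_force: [-0.2, 0.3, -1.6]
opening: 0.219
```

>>> drive_tool(
  moves=[
    [1.0, [-0.05, 0, 0], 0],
    [1.0, [-0.07, 0, 0], 0],
  ],
)

```text
clock: 18.9
eef_pos: [572.5, 192.7, 85.2]
tcp_rot: [-3.14, 0.001, 1.68]
contact_force: [0.4, -0.1, -2.2]
opening: 0.218
```

>>> drive_tool(
  moves=[
    [1.0, [-0.05, 0, 0], 0],
    [1.0, [-0.07, 0, 0], 0],
  ],
)

```text
clock: 19.15
eef_pos: [572.6, 192.0, 85.2]
tcp_rot: [-3.14, 0.001, 1.68]
contact_force: [0.1, -0.4, -1.6]
opening: 0.219
```

>>> drive_tool(
  moves=[
    [1.0, [-0.05, 0, 0], 0],
    [1.0, [-0.05, 0, 0], 0],
  ],
)

```text
clock: 19.4
eef_pos: [572.7, 191.6, 85.2]
tcp_rot: [-3.14, 0.0, 1.68]
contact_force: [0.1, 1.9, -0.4]
opening: 0.226
```

>>> drive_tool(
  moves=[
    [1.0, [-0.05, 0, 0], 0],
    [1.0, [-0.05, 0, 0], 0],
  ],
)

```text
clock: 19.65
eef_pos: [572.8, 191.4, 85.4]
tcp_rot: [-3.141, -0.0, 1.68]
contact_force: [-0.4, 3.3, 0.1]
opening: 0.223
```

>>> drive_tool(
  moves=[
    [1.0, [-0.06, 0, 0], 0],
    [1.0, [-0.06, 0, 0], 0],
    [1.0, [-0.06, 0, 0], 0],
  ],
)

```text
clock: 20.02
eef_pos: [572.9, 191.3, 85.5]
tcp_rot: [-3.141, -0.001, 1.679]
contact_force: [-1.6, 5.0, 0.2]
opening: 0.226
```

Run:
```python
from h import *
F=[]
for i in range(7): r.grab_frame("wrist"); s=r.sense(); F.append(np.r_[s["contact_force"],s["eef_pos"],s["tcp_rot"]])
print(np.array(F).round(2)[:,:6],np.mean(F,0).round(3))
```

```text
[[-1.5300e+00  4.0000e+00  7.0000e-01  5.7292e+02  1.9127e+02  8.5490e+01]
 [-1.2500e+00  4.2800e+00  3.7000e-01  5.7291e+02  1.9129e+02  8.5490e+01]
 [-8.7000e-01  4.9900e+00  1.4200e+00  5.7291e+02  1.9126e+02  8.5480e+01]
 [-2.0000e-02  4.8000e+00  1.3600e+00  5.7290e+02  1.9129e+02  8.5480e+01]
 [-1.0900e+00  4.4400e+00  2.9000e-01  5.7291e+02  1.9126e+02  8.5460e+01]
 [-1.4100e+00  5.0600e+00  5.3000e-01  5.7290e+02  1.9128e+02  8.5470e+01]
 [-1.4100e+00  5.8600e+00  6.5000e-01  5.7290e+02  1.9130e+02  8.5480e+01]] [-1.08300e+00  4.77400e+00  7.60000e-01  5.72907e+02  1.91278e+02
  8.54790e+01 -3.14100e+00 -1.00000e-03  1.67900e+00]
```

End stripe is done: about 4.8 N for 0.7 s. The touches put the bore at TCP (568.3, 29.2). Vision gave (567.5, 29.7) from the top view and (568.6, 29.0) from the wrist, so they agree. I'll move above it.

```bash
python3 -c "
from h import *
go(568.3,29.2,175,1.685);go(568.3,29.2,130,1.685)"
```

```text
shift cm [-16.057, -2.223, -8.963] roll -0.31
shift cm [-16.061, -2.219, -4.463] roll -0.31
```

>>> drive_tool(
  moves=[
    [1.0, [1.0, 0, 0], 0],
    [1.0, [1.5, 0, -4.0], 0],
    [1.0, [1.5, 0, -9.0], 0],
    [1.0, [-4.0, -1.0, -9.0], 0],
    [1.0, [-10.0, -2.2, -9.0], 0],
    [1.0, [-16.06, -2.22, -9.0], 0],
    [1.0, [-16.06, -2.22, -9.0], 0],
    [1.0, [-16.06, -2.22, -7.0], 0],
    [1.0, [-16.06, -2.22, -4.5], 0],
    [1.0, [-16.06, -2.22, -4.5], 0],
    [1.0, [-16.06, -2.22, -4.5], 0],
  ],
)

```text
clock: 21.75
eef_pos: [568.6, 29.7, 131.0]
tcp_rot: [-3.141, -0.001, 1.68]
contact_force: [-0.3, 0.4, -0.5]
opening: 0.225
```

Run:
```python
from h import *
s=r.sense(); f=r.grab_frame("wrist"); save(f,"wrist10.png",k=1.5);print(s["eef_pos"],s["tcp_rot"],s["contact_force"])
f=r.grab_frame("scene"); save(f,"scene10.png",(210,130,340,230),6)
f=r.grab_frame("top"); save(f,"top10.png",(180,150,310,250),6)
go(568.3,29.2,120)
```

```text
[568.64851328  29.70974032 130.96799419] [-3.14119941e+00 -6.99697970e-04  1.68003490e+00] [-0.33481989  0.37389574 -0.46883284]
shift cm [-0.018, -0.069, 1.134] roll 0
```

View pics/wrist10.png

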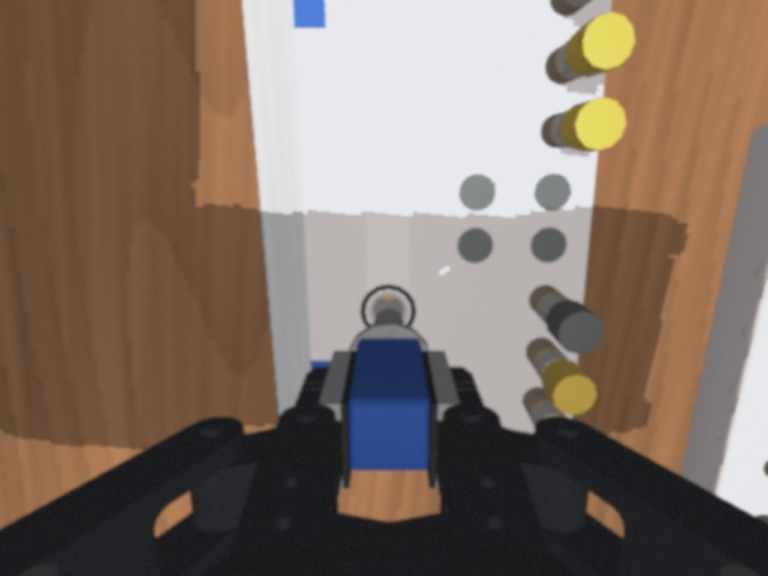

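View pics/scene10.png

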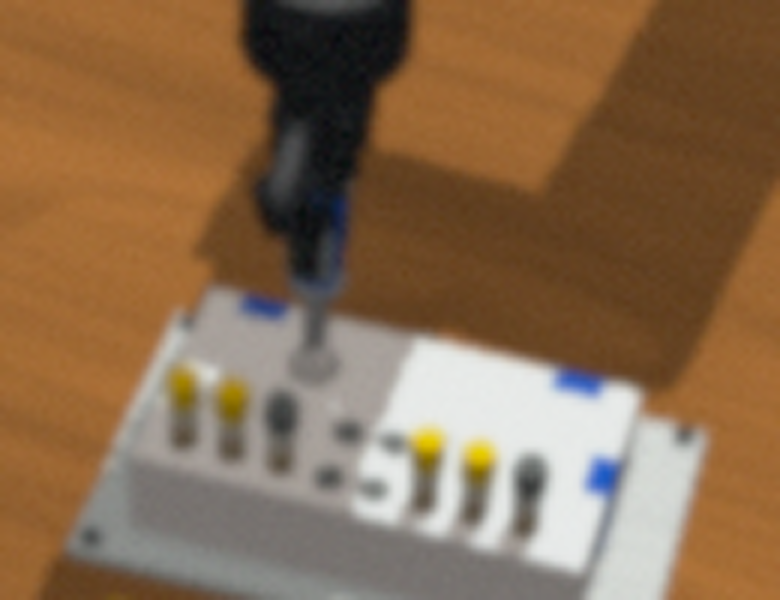

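The pin is centred over the black ring at (388,312). Lowering gently.

>>> drive_tool(
  moves=[
    [1.0, [-0.02, -0.05, 0.5], 0],
    [1.0, [-0.02, -0.05, 0.9], 0],
    [1.0, [-0.02, -0.05, 1.2], 0],
    [1.0, [-0.02, -0.05, 1.4], 0],
    [1.0, [-0.02, -0.05, 1.4], 0],
  ],
)

```text
clock: 22.52
eef_pos: [568.4, 29.2, 117.1]
tcp_rot: [3.141, -0.001, 1.68]
contact_force: [0.2, -0.3, -0.8]
opening: 0.219
```

>>> drive_tool(
  moves=[
    [1.0, [0, 0, 0.2], 0],
    [1.0, [0, 0, 0.4], 0],
    [1.0, [0, 0, 0.4], 0],
  ],
)

```text
clock: 22.9
eef_pos: [568.3, 29.2, 112.9]
tcp_rot: [3.142, -0.001, 1.68]
contact_force: [-0.2, -0.9, -0.9]
opening: 0.225
```

>>> drive_tool(
  moves=[
    [1.0, [0, 0, 0.15], 0],
    [1.0, [0, 0, 0.3], 0],
    [1.0, [0, 0, 0.3], 0],
  ],
)

```text
clock: 23.28
eef_pos: [568.2, 29.2, 109.8]
tcp_rot: [-3.141, -0.001, 1.68]
contact_force: [-0.8, -0.6, -1.3]
opening: 0.219
```

>>> drive_tool(
  moves=[
    [1.0, [0, 0, 0.3], 0],
    [1.0, [0, 0, 0.6], 0],
    [1.0, [0, 0, 0.9], 0],
    [1.0, [0, 0, 0.9], 0],
  ],
)

```text
clock: 23.78
eef_pos: [567.9, 29.2, 100.4]
tcp_rot: [-3.141, -0.001, 1.68]
contact_force: [0.5, 0.0, -1.5]
opening: 0.223
```

>>> drive_tool(
  moves=[
    [1.0, [0, 0, 0.3], 0],
    [1.0, [0, 0, 0.6], 0],
    [1.0, [0, 0, 0.9], 0],
    [1.0, [0, 0, 1.2], 0],
    [1.0, [0, 0, 1.2], 0],
  ],
)

```text
clock: 24.4
eef_pos: [567.7, 29.2, 88.1]
tcp_rot: [-3.14, -0.001, 1.68]
contact_force: [-0.1, -1.0, -1.2]
opening: 0.224
```

>>> drive_tool(
  moves=[
    [1.0, [0, 0, 0.3], 0],
    [1.0, [0, 0, 0.6], 0],
    [1.0, [0, 0, 0.8], 0],
    [1.0, [0, 0, 0.8], 0],
  ],
)

```text
clock: 24.9
eef_pos: [567.7, 29.2, 80.0]
tcp_rot: [-3.14, -0.001, 1.68]
contact_force: [0.4, 0.3, -1.4]
opening: 0.22
```

Sliding in freely with no side force. For the last ~6 mm I'll use small steps.

>>> drive_tool(
  moves=[
    [1.0, [0, 0, 0.15], 0],
    [1.0, [0, 0, 0.3], 0],
    [1.0, [0, 0, 0.3], 0],
  ],
)

```text
clock: 25.28
eef_pos: [567.7, 29.2, 76.9]
tcp_rot: [-3.14, -0.001, 1.68]
contact_force: [1.3, -0.3, -2.0]
opening: 0.217
```

>>> drive_tool(
  moves=[
    [1.0, [0, 0, 0.1], 0],
    [1.0, [0, 0, 0.15], 0],
    [1.0, [0, 0, 0.15], 0],
  ],
)

```text
clock: 25.65
eef_pos: [567.7, 29.2, 75.4]
tcp_rot: [-3.14, -0.001, 1.68]
contact_force: [0.3, -0.4, -0.9]
opening: 0.221
```

>>> drive_tool(
  moves=[
    [1.0, [0, 0, 0.07], 0],
    [1.0, [0, 0, 0.1], 0],
  ],
)

```text
clock: 25.9
eef_pos: [567.7, 29.2, 74.3]
tcp_rot: [-3.14, -0.001, 1.68]
contact_force: [0.5, -0.0, -1.1]
opening: 0.223
```

>>> drive_tool(
  moves=[
    [1.0, [0, 0, 0.07], 0],
    [1.0, [0, 0, 0.07], 0],
  ],
)

```text
clock: 26.15
eef_pos: [567.7, 29.0, 73.9]
tcp_rot: [-3.14, -0.001, 1.68]
contact_force: [-2.0, -2.1, 4.5]
opening: 0.221
```

>>> drive_tool(
  moves=[
    [1.0, [0, 0, 0.07], 0],
    [1.0, [0, 0, 0.07], 0],
    [1.0, [0, 0, 0.07], 0],
  ],
)

```text
clock: 26.52
eef_pos: [567.8, 28.8, 73.6]
tcp_rot: [-3.14, -0.0, 1.68]
contact_force: [-2.3, -2.3, 7.1]
opening: 0.219
```

Run:
```python
from h import *
s=r.sense(); f=r.grab_frame("wrist"); save(f,"wrist11.png",k=1.5);print(s["eef_pos"],s["tcp_rot"],s["contact_force"])
f=r.grab_frame("scene"); save(f,"scene11.png",(210,130,340,230),6)
```

```text
[567.75676071  28.75420698  73.62578619] [-3.14030172e+00 -2.42258355e-04  1.67990636e+00] [-2.299729   -2.27437071  7.12562558]
```

View pics/wrist11.png

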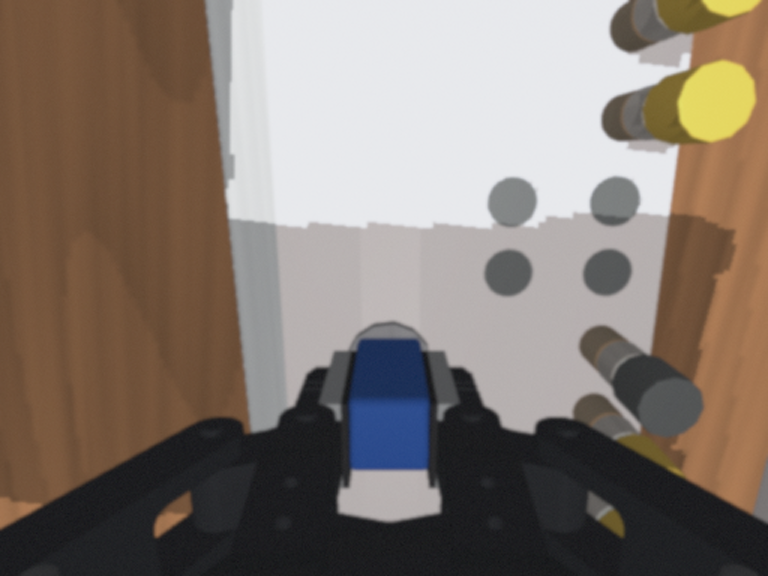

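View pics/scene11.png

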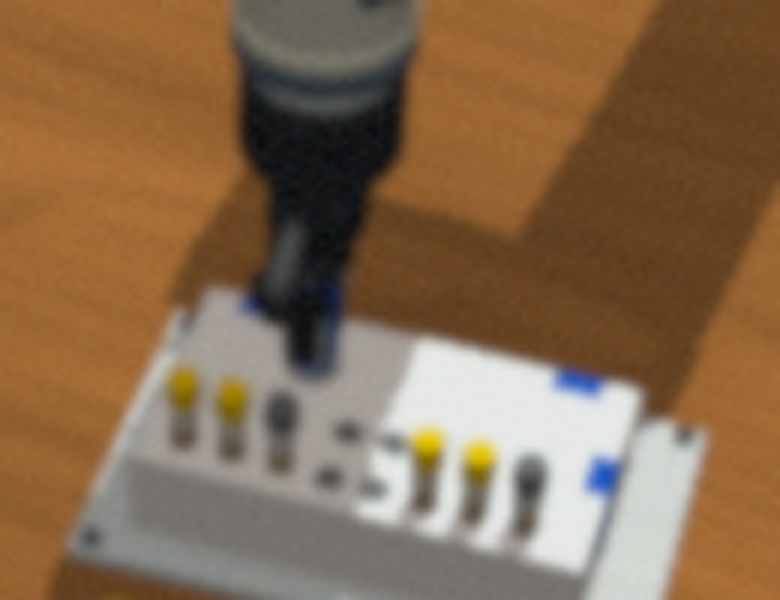

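Collar is on the rack top: contact came at TCP z 74.1 against 74 expected, now about 8 N down. I'll press briefly once more, then open only partway, because the tubes are near, and look.

>>> drive_tool(
  moves=[
    [1.0, [0, 0, 0.06], 0],
    [1.0, [0, 0, 0.06], 0],
    [0.5, [0, 0, 0.0], 0],
    [0.5, [0, 0, 0.0], 0],
    [0.5, [0, 0, 0.0], 0],
    [0.5, [0, 0, 0.0], 0],
  ],
)

```text
clock: 27.38
eef_pos: [567.7, 28.8, 73.6]
tcp_rot: [-3.14, -0.0, 1.68]
contact_force: [-0.7, 0.4, -0.4]
opening: 0.5
```

Run:
```python
from h import *
s=r.sense(); f=r.grab_frame("wrist"); save(f,"wrist12.png",k=1.5);print(s["eef_pos"],s["tcp_rot"],s["contact_force"],s["opening"])
```

```text
[567.73950304  28.82351058  73.5524615 ] [-3.14025748e+00 -3.09536318e-04  1.67988634e+00] [-0.67590522  0.40558383 -0.43517458] 0.4999891845129433
```

View pics/wrist12.png

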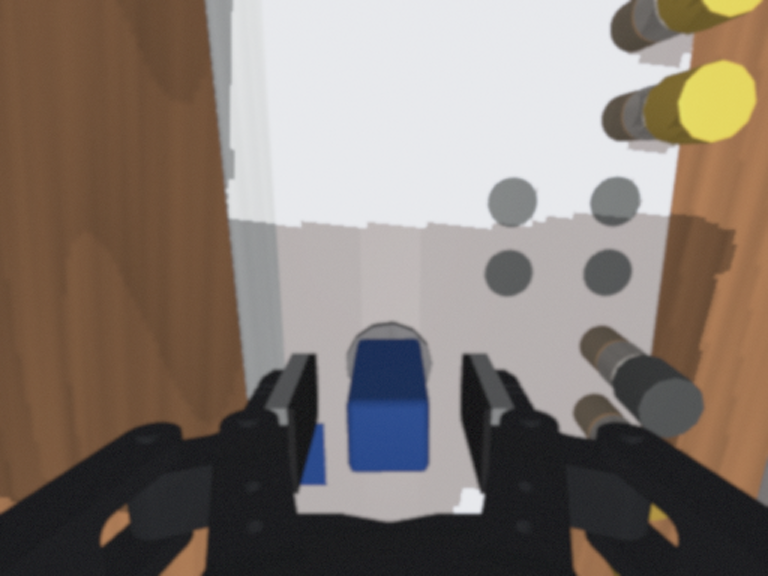

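The fingers are clear of the handle on both sides and the pin stays upright. Now I'll retreat straight up.

>>> drive_tool(
  moves=[
    [0.5, [0, 0, -1.5], 0],
    [0.5, [0, 0, -4], 0],
    [0.5, [0, 0, -8], 0],
    [0.5, [0, 0, -13], 0],
    [0.5, [-2, -3, -16], 0],
    [0.5, [-5, -6, -16], 0],
    [0.5, [-8, -6, -16], 0],
    [0.5, [-8, -6, -16], 0],
    [0.5, [-8, -6, -16], 0],
    [0.5, [-8, -6, -16], 0],
  ],
)

```text
clock: 28.68
eef_pos: [517.1, -56.6, 233.7]
tcp_rot: [-3.14, -0.0, 1.681]
contact_force: [-0.7, 0.6, 0.1]
opening: 0.499
```

Run:
```python
from h import *
s=r.sense(); f=r.grab_frame("wrist"); save(f,"wrist13.png",k=1.5);print(s["clock"],s["eef_pos"],s["tcp_rot"],s["contact_force"])
T=tcpT(s)@f["hand_eye"]
for b in blue(f): print(b,toplane(f,b[0],108,T).round(1))
f=r.grab_frame("scene"); save(f,"scene13.png",k=1.5); save(f,"scene13c.png",(210,130,340,230),6)
```

```text
28.675 [517.09470098 -56.55478439 233.69678475] [-3.14015416e+00 -4.77157223e-04  1.68064264e+00] [-0.65964253  0.61250355  0.05178124]
([334.1, 85.4], 774, [318, 72, 33, 27]) [564.   27.3 108. ]
([291.8, 127.1], 335, [285, 116, 15, 24]) [536.5  -6.6 108. ]
```

View pics/wrist13.png

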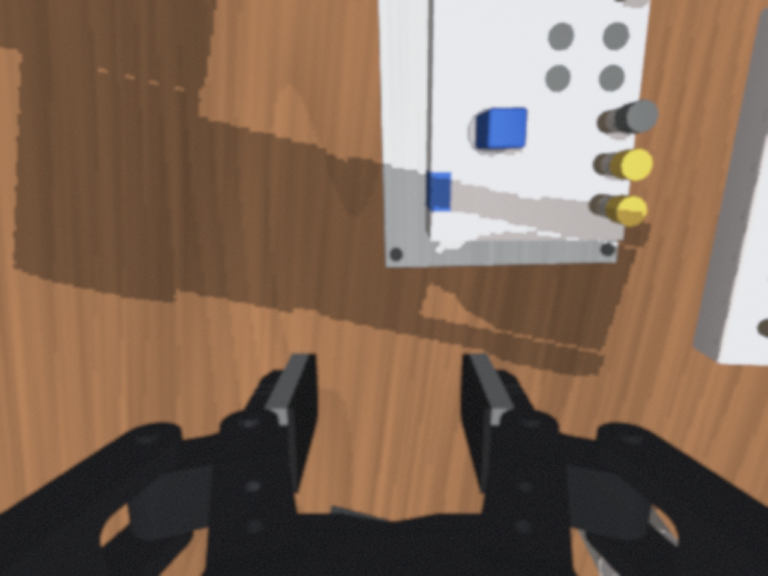

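View pics/scene13.png

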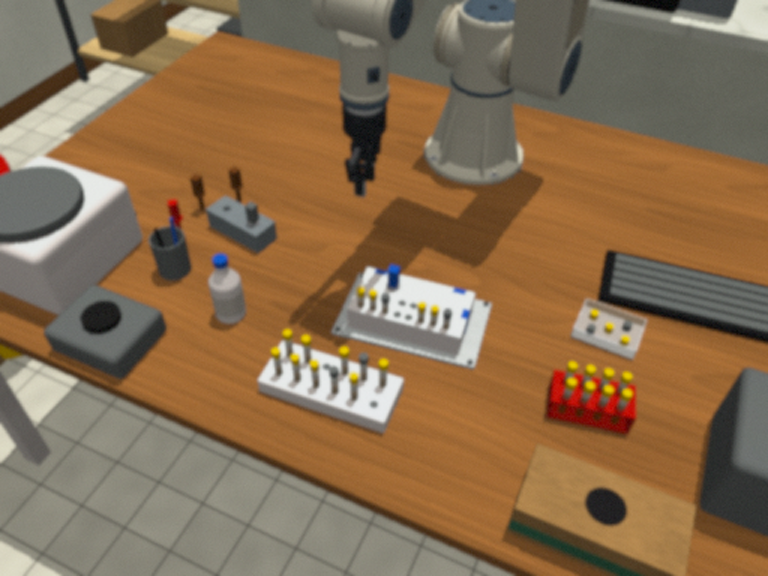

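View pics/scene13c.png

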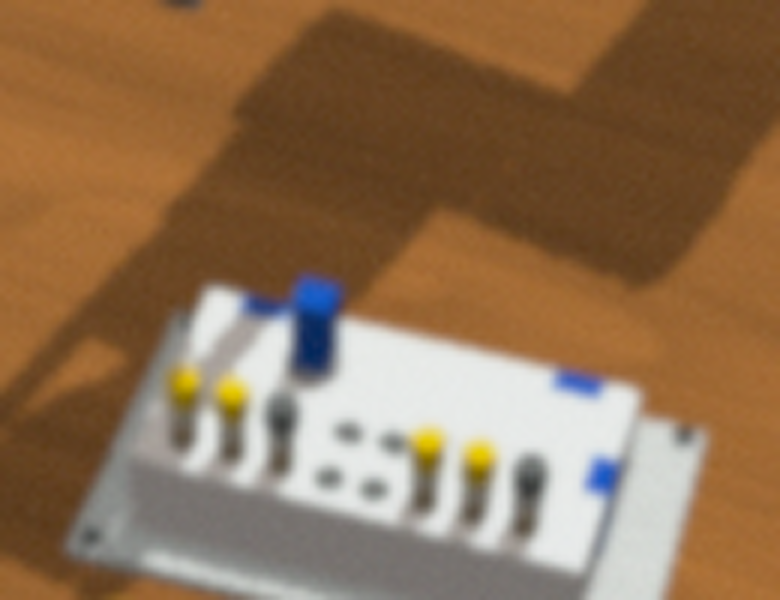

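The pin stands upright with its collar on the rack top. The spare and bystanders are where they were, and the arm is clear. Handing in.

```bash
python3 -c "
from rig import r
print(r.sign_off())"
```

```text
the job is handed in; nothing more can be done
None
```

The blue pin is fully home and upright in the rack's bore, and the gripper has let go. The job was handed in at about 29 s; the sign-off gave no verdict.

- **Touches:** I pressed the shank on the three stripes in order: left front at about 4.5 N, right front at about 4.5 N, then the left end at about 5 N. Each was held for at least 0.5 s.
- **Bore position:** The touches put the bore at (568.3, 29.2) mm. The cameras gave (567.5, 29.7) and (568.6, 29.0), so they agree within about 1 mm.
- **Insertion:** The pin slid in with no noticeable side force. The collar met the rack top at a gripper height of 74.1 mm, against about 74 mm expected. I last read about 8 N pressing down, with about 3 N sideways, before one slightly deeper press and the release.
- **Last checks:** The wrist and scene pictures show the pin upright with its collar on the rack. The gripper is clear, and the spare and other things look unmoved. The largest force I read on the rack was about 8 N.
- **Not checked:** There was no direct reading of the brass contact, so "home" rests on the contact height and the pictures. The bystanders' positions were judged by eye from the pictures. When I first gripped the pin in its stand, about 6 N pushed the tool up about 2 mm; this had no later effect that I could see.

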